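Unstack the biscuits onto their tasting dishes

TASK

Take the two stacks of biscuits on the woven tray apart and lay each biscuit in the white dish that has its own shape and size (square, oblong, large, medium and small round). Each must end the same way up as it lay in the stack, flat on the floor of its dish, inside the rim, and let go.

Things in the scene. Friction and masses are not known exactly. Their poses are not given: they have to be found in the camera images.
- biscuit_square: Rigid golden-brown shortbread: square biscuit, 62 x 62 mm, 18 mm thick, with a scalloped edge. x and y run along its sides. It lies at the bottom of one of the two stacks, on a dark woven tray (110 x 240 mm, top 12 mm above the table; stacks 120 mm apart, in either order). Loose, 10 to 60 g. Origin: centre of its underside; z up.
- biscuit_large_round: Rigid golden-brown shortbread: the largest of the three round biscuits, diameter 64 mm, 18 mm thick, fluted edge. It lies at the bottom of one of the two stacks, on a dark woven tray (110 x 240 mm, top 12 mm above the table; stacks 120 mm apart, in either order). Loose, 10 to 60 g. Origin: centre of its underside; z up.
- biscuit_medium_round: Rigid golden-brown shortbread: the middle-sized round biscuit, diameter 44 mm, 16 mm thick, fluted edge. It lies on either the square or the large round biscuit and itself carries the small round one. Loose, 10 to 60 g. Origin: centre of its underside; z up.
- biscuit_oblong: Rigid golden-brown shortbread: oblong finger biscuit, 58 mm long (along its x) by 28 mm wide (along its y), 16 mm thick. It lies on either the square or the large round biscuit, alone on top of that stack. Loose, 10 to 60 g. Origin: centre of its underside; z up.
- biscuit_small_round: Rigid golden-brown shortbread: the smallest round biscuit, diameter 28 mm, 16 mm thick, fluted edge. It lies on the medium round biscuit, at the top of that stack. Loose, 10 to 60 g. Origin: centre of its underside; z up.
- dish_square: White porcelain dish, fixed to the table: a square one, inside 82 x 82 mm, outside 90 x 90 mm. x and y run along its sides; the biscuit fits with its sides within about 0.4 rad of the dish's. Flat floor 4 mm above the table, upright rim 4 mm thick, its top 7 mm above the table. Origin: centre of the dish at table height; z up.
- dish_large_round: White porcelain dish, fixed to the table: the largest of the three round ones, inside diameter 84 mm, outside 92 mm. Flat floor 4 mm above the table, upright rim 4 mm thick, its top 7 mm above the table. Origin: centre of the dish at table height; z up.
- dish_medium_round: White porcelain dish, fixed to the table: the middle-sized round one, inside diameter 64 mm, outside 72 mm. Flat floor 4 mm above the table, upright rim 4 mm thick, its top 7 mm above the table. Origin: centre of the dish at table height; z up.
- dish_oblong: White porcelain dish, fixed to the table: the oblong one, inside 78 mm (along its x) by 48 mm (along its y), outside 86 x 56 mm. The biscuit fits only lengthwise, within about 0.35 rad. Flat floor 4 mm above the table, upright rim 4 mm thick, its top 7 mm above the table. Origin: centre of the dish at table height; z up.
- dish_small_round: White porcelain dish, fixed to the table: the smallest round one, inside diameter 48 mm, outside 56 mm. Flat floor 4 mm above the table, upright rim 4 mm thick, its top 7 mm above the table. Origin: centre of the dish at table height; z up.
Things that resemble listed ones, but are neither listed nor needed, are in the scene too. What is shaped like the biscuit_medium_round but blue or pink is not meant. Leave any brown look-alike of the dish_large_round alone.

How it is judged (in metres and radians):
At the end, for the whole second after the job is handed in: Each of the five biscuits lies the same way up as at the start in the dish of its own shape and size: centre within 15 mm of the dish's centre, underside on the dish floor (less than 6.5 mm above the table), tilted less than 0.06 rad, at rest (horizontal distance between biscuit_square and dish_square below 0.015 m and z of biscuit_square in the frame of dish_square between 0.001 and 0.0065 m and angle between each of biscuit_square, biscuit_large_round, biscuit_medium_round, biscuit_oblong, biscuit_small_round's own z axis and vertical below 0.06 rad and linear speed of each of biscuit_square, biscuit_large_round, biscuit_medium_round, biscuit_oblong, biscuit_small_round below 0.02 m/s and horizontal distance between biscuit_large_round and dish_large_round below 0.015 m and z of biscuit_large_round in the frame of dish_large_round between 0.001 and 0.0065 m and horizontal distance between biscuit_medium_round and dish_medium_round below 0.015 m and z of biscuit_medium_round in the frame of dish_medium_round between 0.001 and 0.0065 m and horizontal distance between biscuit_oblong and dish_oblong below 0.015 m and z of biscuit_oblong in the frame of dish_oblong between 0.001 and 0.0065 m and horizontal distance between biscuit_small_round and dish_small_round below 0.015 m and z of biscuit_small_round in the frame of dish_small_round between 0.001 and 0.0065 m); the robot touches nothing.
It also fails if it takes over 114 s, if anything falls off the work surface, if the arm or the gripper's body presses on something with over 40 N, if the wrist force passes 120 N, or if a joint passes its speed limit or range.

ROBOT

A 6-joint arm with a two-finger parallel gripper is mounted at the origin on the work surface. World frame = base frame: x ahead of the robot, y to its left, z up, the work surface at z = 0. Lengths are in mm, angles in degrees, forces in N, time in s.
With the tool pointing down it reaches from about 275 to 850 mm from the base axis. Payload 19 kg.
Tool frame: the origin (TCP) lies between the finger pads; the fingertips stand 22 mm ahead of it and the grasp point (between the pads) lies 3 mm ahead of it; z points along the fingers, y is the line along which they close (so a half turn about z gives the same grasp; the last joint's range is limited). The gripper opens to 85 mm and grips with 20 to 120 N. Pads are 22 mm wide; open, the fingers measure 114 mm over their backs; the gripper's body (76 mm by 85 mm) begins 54 mm behind the grasp point. The pads swing forward as they close: fully open they stand 13 mm farther back than shut.
Start: joints at [-79.297, 8.623, 82.357, -0, 89.026, -7.678], TCP at [181.286, -545.645, 253.267] pointing down, gripper open.
Joint ranges: [-160.23, 160.23], [-39.13, 120.54], [6.94, 153.29], [-79.49, 259.48], [9.18, 160.14], [-161.06, 161.06]. Speed limits (degrees/s): [108.29, 108.29, 127.2, 172.46, 172.46, 172.46].

INTERFACE

Orientations are given as [roll, pitch, yaw] about the fixed x, y, z axes, in that order (R = Rz(yaw) Ry(pitch) Rx(roll)).
In Python, from station import * gives the robot as it stands.
- The arm moves only by the shell command python3 -m creep 'ROWS'. ROWS is JSON, a list of rows, each a list of 5 numbers: the opening, from 0 (shut) to 1 (fully open), then the shift along the tool's x, y, z each as a share of 25 mm, from -1 to 1, then the turn about the tool's z as a share of 2 pi rad, from -1 to 1. In form: [[claw, tx, ty, tz, spin], ...]. A call has 1 to 10 rows; each row shifts and turns the commanded pose from where the row before left it, along the tool's axes as they then stand; what a row does not reach is not made up. A row lasts 1/10 s, in which the tool goes at most 50 mm and 8.59 degrees, less where a joint would pass 70% of its speed; a pose out of reach is approached as far as the arm can. A call with a number of a shift or a turn outside -1 to 1 is refused whole. A call with a gripper value outside its range is refused whole. The fingers move at their own pace and stop on an object; the grip force is fixed at half the most. Time passes only in rows, so rows that do not move let the fingers close. It gives the time, the measured TCP pose, the force, the opening and the grip force at its end, in the units of the state.
- state(): the state, without advancing time (a new reading comes with each control period).
- read_camera(name): name is "scene" or "top" or "wrist"; returns a dict with "frame" (480x640x3 uint8, blue, green, red), "z_map" (480x640 float32, mm along the optical axis (not along the pixel's ray), 0 where there is no reading), "intrinsics" (3x3 intrinsics, pixels), "k1" (the pictures are not rectified: a ray, as slopes to the right and down, at radius r is drawn at 1 + k1 r^2 times it, then the intrinsics apply), "origin" and "attitude" of the camera in the world; the wrist camera has in their place "T_tool_cam" (4x4, takes a point from camera to tool coordinates, whose origin is the TCP and whose axes are the flange's). Camera axes: x right, y down, z forward; pixel columns grow to the right and rows downward; lengths in mm; the calibration is good to about 2 mm. A picture is of the moment at which its call begins: read the wrist's pose just before it.
- finish_job(): hands the job in; it is judged then, once.
The state is a dict: "t": time; "q": joint angles; "qvel": joint speeds; "effort": joint torques, N m; "eef_pos": TCP position; "tcp_rot": TCP orientation; "wrist_force": force on the tool from outside, world axes, zero at the start; "ft_torque": the same for the moment, N m; "gripper_width": opening from 0.0 (shut) to 1.0 (fully open); "grip_force": force on a finger pad.
Only numpy, scipy, OpenCV 4.12 (cv2) and the standard library are available. Lean on these libraries where they do the work, as an engineer would, in place of code of your own. Each camera call takes 0.05 s, during which the arm holds its last target. There are 200 camera calls.

## Working session

There is one attempt and no reset: what is moved stays moved. The work goes in short steps, Python scripts to look and compute and a shell command to move; the robot and the scene stay as the last step left them, time stands still between calls to the robot, and variables do not carry over. Pictures are saved under pics/ and viewed, at most 14 in all, crops included, and the job is handed in when it is done.

```bash
mkdir -p pics; ls; cat > h.py <<'E'
from station import *
import numpy as np, cv2
from scipy.spatial.transform import Rotation as R
def cam(name):
    s=state(); c=read_camera(name)
    c['s']=s
    return c
def world(c,u,v,z=None):
    K=np.array(c['intrinsics']);d=c['z_map']
    x,y=(u-K[0,2])/K[0,0],(v-K[1,2])/K[1,1]
    a,b=x,y
    for _ in range(10):
        f=1+c['k1']*(a*a+b*b); a,b=x/f,y/f
    o=np.array(c['origin']);A=np.array(c['attitude'])
    Rm=A if A.shape==(3,3) else R.from_euler('xyz',A,degrees=True).as_matrix()
    ray=Rm@np.array([a,b,1.])
    if z is None: return o+ray*d[int(round(v)),int(round(u))]
    return o+ray*(z-o[2])/ray[2]
E
python3 - <<'E'
from h import *
c=cam('top'); np.save('top.npy',c,allow_pickle=True)
cv2.imwrite('pics/top.png',c['frame'])
print(c['origin'],c['attitude'],c['intrinsics'],c['k1']); s=c['s'];print(s)
E
```

```text
pics
[333.51403476  12.94959168 900.18469511] [-173.29112263   -0.22497576  -88.97193492] [[519.35414285   0.         325.18536526]
 [  0.         519.35414285 238.93288343]
 [  0.           0.           1.        ]] 0.027602060891809582
{'t': 0.0, 'q': array([-7.92972781e+01,  8.65029534e+00,  8.23910117e+01,  9.44460061e-04,
        8.90246791e+01, -7.67751240e+00]), 'qvel': array([ 0.04245481, -0.07283156,  0.01169904, -0.03652156,  0.09480228,
       -0.00153982]), 'effort': array([-4.74745975e-04, -7.13052320e+01, -5.70872033e+01, -3.68376159e-04,
        8.93245102e-03, -5.11333235e-05]), 'eef_pos': array([ 181.25961601, -545.47234399,  252.69927509]), 'tcp_rot': array([-1.79934732e+02, -9.75140041e-03,  1.83802121e+01]), 'wrist_force': array([ 0.1667696 , -0.0863591 ,  0.58407045]), 'ft_torque': array([-0.03991376,  0.02036302,  0.00787544]), 'grip_force': 0.0, 'gripper_width': 0.9990458783215195}
```

View pics/top.png

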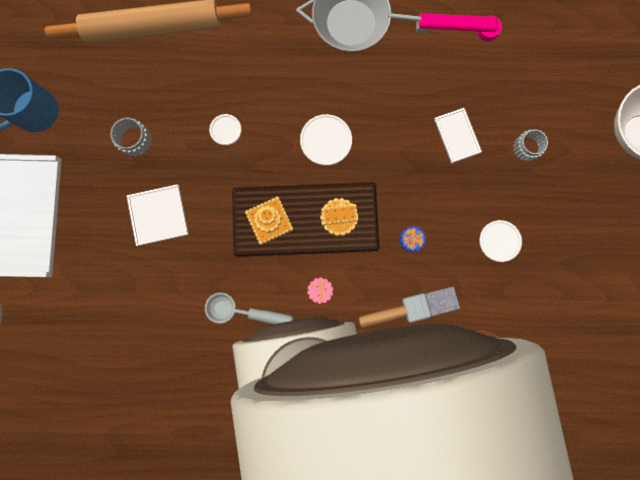

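The top view shows the square, medium and small stack at (268,219) and the large round and oblong stack at (339,216). The dishes are square (157,214), small (225,129), large (326,139), oblong (458,135) and medium (501,241). The decoys are at (412,238) and (320,291).

```bash
python3 - <<'E'
from h import *
c=np.load('top.npy',allow_pickle=True).item()
f=c['frame'];m=((f.min(2)>205)*255).astype('uint8')
cs,_=cv2.findContours(m,cv2.RETR_EXTERNAL,cv2.CHAIN_APPROX_NONE)
def meas(k,z,n):
    P=np.array([world(c,*p[0],z=z)[:2] for p in k],dtype=np.float32)
    r=cv2.minAreaRect(P); (x,y),rad=cv2.minEnclosingCircle(P)
    b=cv2.boxPoints(r);e=b[1]-b[0];g=b[2]-b[1];l=e if np.hypot(*e)>np.hypot(*g) else g
    print(n,'c',np.round(r[0],1),'size',np.round(r[1],1),'long ang',round(float(np.degrees(np.arctan2(l[1],l[0]))),1),'circ',round(x,1),round(y,1),round(rad,1))
for k in cs:
    if 300<cv2.contourArea(k)<5000:
        u,v=k.reshape(-1,2).mean(0); meas(k,7,(int(u),int(v),np.round(world(c,u,v)[2],1)))
# height map
H=np.zeros((480,640))
XY=np.zeros((480,640,3))
for v in range(170,265):
    for u in range(225,430): XY[v,u]=world(c,u,v)
H=XY[...,2]
for lo,hi,n in [(25,34,30),(40,50,46),(55,70,62)]:
    mm=((H>lo)*255).astype('uint8')
    ks,_=cv2.findContours(mm,cv2.RETR_EXTERNAL,cv2.CHAIN_APPROX_NONE)
    for k in ks:
        if cv2.contourArea(k)>60:
            u,v=k.reshape(-1,2).mean(0); meas(k,n,('biscuit',n,int(u),int(v),round(H[int(v),int(u)],1)))
big=cv2.resize(f[170:260,230:385],None,fx=5,fy=5,interpolation=cv2.INTER_CUBIC);cv2.imwrite('pics/crop.png',big)
E
```

```text
(266, 352, np.float64(239.7)) c [250.8 108. ] size [45.8 86.2] long ang -40.2 circ 239.3 94.3 43.3
(500, 240, np.float64(3.0)) c [ 441.6 -290.8] size [67.8 69.2] long ang -89.0 circ 441.6 -291.3 35.3
(154, 216, np.float64(2.4)) c [476.6 304.8] size [88.6 88.3] long ang 13.8 circ 476.0 304.6 61.3
(325, 139, np.float64(2.4)) c [616.9  13.1] size [87.3 88.5] long ang -88.9 circ 616.8 13.7 45.2
(224, 128, np.float64(3.6)) c [631.8 192.7] size [52.5 53. ] long ang -42.5 circ 631.7 192.6 27.0
(457, 134, np.float64(2.6)) c [ 629.4 -219.5] size [84.4 54.7] long ang 20.7 circ 629.3 -219.6 49.5
(628, 120, np.float64(4.4)) c [ 661.2 -520. ] size [ 36.4 124. ] long ang -2.6 circ 660.4 -538.2 62.0
('biscuit', 30, 339, 216, np.float64(45.0)) c [475.6 -11.4] size [61.8 61.1] long ang 1.1 circ 476.2 -12.8 33.0
('biscuit', 30, 269, 219, np.float64(61.8)) c [467.4 107.3] size [61.6 61.4] long ang 26.4 circ 467.0 107.2 41.8
('biscuit', 46, 267, 218, np.float64(62.6)) c [466.6 107.8] size [42.8 42.3] long ang 46.9 circ 467.3 107.9 22.0
('biscuit', 46, 339, 213, np.float64(46.7)) c [477.2 -12. ] size [28.2 57.4] long ang -82.3 circ 477.4 -11.9 30.7
('biscuit', 62, 266, 214, np.float64(60.8)) c [470.5 107.3] size [26.5 26.1] long ang 15.3 circ 470.1 107.2 13.9
```

View pics/crop.png

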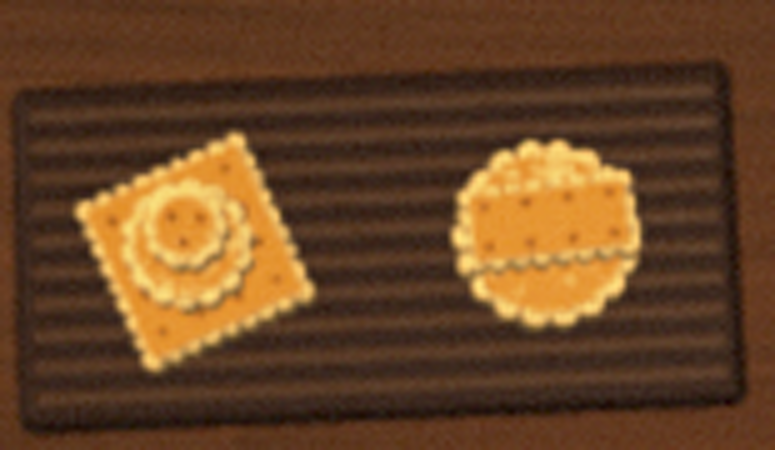

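The crop confirms the stacks and that the measured sizes fit: square at about 26°, oblong's long axis at about -82°. Next I check where the fingertips stand at different openings.

```bash
cat > w.py <<'E'
from h import *
import sys
c=cam('wrist');T=np.array(c['T_tool_cam']);d=c['z_map'];K=np.array(c['intrinsics'])
uv=np.stack(np.meshgrid(np.arange(640),np.arange(480)),-1).astype(float).reshape(-1,1,2)
D=np.array([c['k1'],0,0,0.])
# distortion forward x(1+k1 r^2): same as OpenCV
n=cv2.undistortPoints(uv,K,D).reshape(480,640,2)
P=np.concatenate([n,np.ones((480,640,1))],-1)*d[...,None]
P=P@T[:3,:3].T+T[:3,3]
P[d==0]=np.nan
cv2.imwrite(f'pics/{sys.argv[1]}.png',c['frame']);np.save(sys.argv[1]+'.npy',P)
print(c['s']['gripper_width'],'T',np.round(T,2).tolist())
m=(P[...,2]<60)&(P[...,2]>-40)&(np.abs(P[...,1])<70)
q=P[m]
if len(q):
  print(len(q),'maxz',np.nanpercentile(q[:,2],[50,95,99,100]))
  t=q[q[:,2]>np.nanpercentile(q[:,2],99)-4]; print('tip y',np.nanpercentile(t[:,1],[0,50,100]), 'tip x',np.nanpercentile(t[:,0],[0,100]))
  for s in (-1,1):
    a=q[(s*q[:,1]>0)]; 
    if len(a): print(s,'inner',np.nanmin(s*a[:,1]),'maxz',np.nanmax(a[:,2]))
E
python3 w.py w0; python3 -m creep '[[0.4,0,0,0,0],[0.4,0,0,0,0],[0.4,0,0,0,0],[0.4,0,0,0,0],[0.4,0,0,0,0],[0.4,0,0,0,0]]'; python3 w.py w1
```

```text
1.0021886834891134 T [[-0.0, -0.96, -0.27, 68.19], [1.0, -0.0, -0.0, 1.02], [0.0, -0.27, 0.96, -121.67], [0.0, 0.0, 0.0, 1.0]]
12026 maxz [-19.17287261   2.68983299   6.3900578    8.82274769]
tip y [-48.32841336 -41.39352812  50.25465544] tip x [-10.88634628  11.27118406]
-1 inner 39.470870604510544 maxz 8.653306297178204
1 inner 41.444949600735534 maxz 8.82274768807892
t: 0.7
eef_pos: [181.3, -545.6, 253.3]
tcp_rot: [-180.0, -0.0, 18.4]
wrist_force: [0.1, -0.2, 0.1]
gripper_width: 0.4
grip_force: 0.0
0.4004826095996971 T [[-0.0, -0.96, -0.27, 68.19], [1.0, -0.0, -0.0, 1.02], [0.0, -0.27, 0.96, -121.67], [0.0, 0.0, 0.0, 1.0]]
22239 maxz [-32.42297402   7.34747981  15.24120924  20.82107663]
tip y [-28.03528045   0.89874989  30.54279763] tip x [-11.24489434  11.49240441]
-1 inner 15.613405548302648 maxz 20.82107663417254
1 inner 17.53857330811684 maxz 20.669134279561135
```

View pics/w1.png

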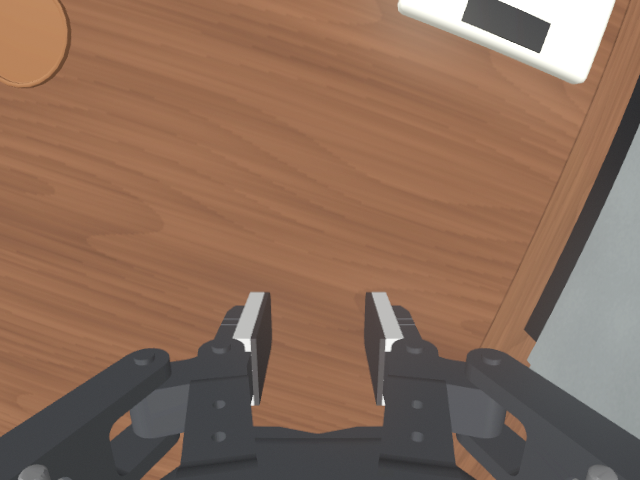

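```bash
cat > go.py <<'E'
from h import *
import sys
x,y,z,yaw=map(float,sys.argv[1:5]); s=state(); 
rot=R.from_euler('xyz',s['tcp_rot'],degrees=True)
d=rot.inv().apply(np.array([x,y,z])-s['eef_pos'])/25
cy=s['tcp_rot'][2]; dy=-((yaw-cy+90)%180-90)
n=int(np.ceil(max(abs(d).max(),abs(dy)/8.4,np.linalg.norm(d)/2)))
print('n',n,'total',d.round(2),'each',(d/n).round(3),'spin total',round(dy/360,4),'each',round(dy/360/n,4))
E
python3 go.py 470.3 107.2 150 18.4
```

```text
n 22 total [ 19.2  -21.14   4.13] each [ 0.873 -0.961  0.188] spin total -0.0001 each -0.0
```

```bash
python3 -m creep '[[0.6,0.87,-0.96,0.1,0],[0.6,0.87,-0.96,0.1,0],[0.6,0.87,-0.96,0.1,0],[0.6,0.87,-0.96,0.1,0],[0.6,0.87,-0.96,0.1,0],[0.6,0.87,-0.96,0.1,0],[0.6,0.87,-0.96,0.1,0],[0.6,0.87,-0.96,0.1,0],[0.6,0.87,-0.96,0.1,0],[0.6,0.87,-0.96,0.1,0]]'; python3 -m creep '[[0.6,0.87,-0.96,0.2,0],[0.6,0.87,-0.96,0.2,0],[0.6,0.87,-0.96,0.2,0],[0.6,0.87,-0.96,0.2,0],[0.6,0.87,-0.96,0.2,0],[0.6,0.87,-0.96,0.2,0],[0.6,0.87,-0.96,0.2,0],[0.6,0.87,-0.96,0.2,0],[0.6,0.87,-0.96,0.2,0],[0.6,0.87,-0.96,0.2,0]]'; python3 -m creep '[[0.6,0.5,-0.8,0.3,0],[0.6,0.5,-0.8,0.3,0],[0.6,0,0,0,0],[0.6,0,0,0,0],[0.6,0,0,0,0]]'
python3 go.py 470.3 107.2 73.4 18.4
```

```text
t: 1.75
eef_pos: [312.3, -248.1, 228.3]
tcp_rot: [180.0, -0.0, 18.4]
wrist_force: [0.5, 0.4, 0.2]
gripper_width: 0.595
grip_force: 0.0
t: 2.75
eef_pos: [443.1, 48.4, 178.3]
tcp_rot: [180.0, -0.0, 18.4]
wrist_force: [-0.3, -0.1, 0.0]
gripper_width: 0.601
grip_force: 0.0
t: 3.25
eef_pos: [453.8, 92.4, 163.6]
tcp_rot: [180.0, -0.0, 18.4]
wrist_force: [0.4, 0.7, 0.7]
gripper_width: 0.602
grip_force: 0.0
n 4 total [ 0.81 -0.36  3.61] each [ 0.203 -0.089  0.902] spin total -0.0001 each -0.0
```

```bash
cat > wm.py <<'E'
from h import *
import sys,subprocess
c=cam('wrist');s=c['s'];T=np.array(c['T_tool_cam']);d=c['z_map'];K=np.array(c['intrinsics'])
uv=np.stack(np.meshgrid(np.arange(640),np.arange(480)),-1).astype(float).reshape(-1,1,2)
n=cv2.undistortPoints(uv,K,np.array([c['k1'],0,0,0.])).reshape(480,640,2)
P=np.concatenate([n,np.ones((480,640,1))],-1)*d[...,None]
P=P@T[:3,:3].T+T[:3,3]
W=P@R.from_euler('xyz',s['tcp_rot'],degrees=True).as_matrix().T+s['eef_pos']
f=c['frame'].astype(int); ok=(d>0)&(P[...,2]>26)
if len(sys.argv)>2: ok&=(f.min(2)>180)
else: ok&=(f[...,2]-f[...,0]>70)
for z in map(float,sys.argv[1].split(',')):
    m=((ok&(abs(W[...,2]-z)<6))*255).astype('uint8'); m=cv2.morphologyEx(m,cv2.MORPH_OPEN,np.ones((5,5)))
    ks,_=cv2.findContours(m,cv2.RETR_EXTERNAL,cv2.CHAIN_APPROX_NONE)
    for k in ks:
        if cv2.contourArea(k)<1500: continue
        k=k[:,0];Q=W[k[:,1],k[:,0]][:,:2].astype(np.float32)
        r=cv2.minAreaRect(Q);b=cv2.boxPoints(r);e,g=b[1]-b[0],b[2]-b[1];l=e if np.hypot(*e)>np.hypot(*g) else g
        mm=np.zeros((480,640),'uint8');cv2.drawContours(mm,[k],-1,1,-1)
        print(z,'c',np.round(r[0],1),np.round(r[1],1),'ang',round(float(np.degrees(np.arctan2(l[1],l[0]))),1),'circ',np.round(cv2.minEnclosingCircle(Q)[0],1),'z',np.round(np.median(W[...,2][(mm>0)&(m>0)]),1),'px',k.min(0),k.max(0))
cv2.imwrite('pics/wm.png',c['frame'])
E
python3 wm.py 62,46,30
```

```text
62.0 c [470.2 108.5] [26.9 25. ] ang 18.4 circ [470.5 108.2] z 62.9 px [274 189] [320 237]
46.0 c [477.8 -12. ] [26.7 55.8] ang -82.2 circ [477.3 -12.3] z 47.1 px [446 234] [539 283]
30.0 c [467.1 109.2] [61. 59.] ang 25.7 circ [468.5 109.1] z 31.1 px [243 152] [349 254]
```

View pics/wm.png

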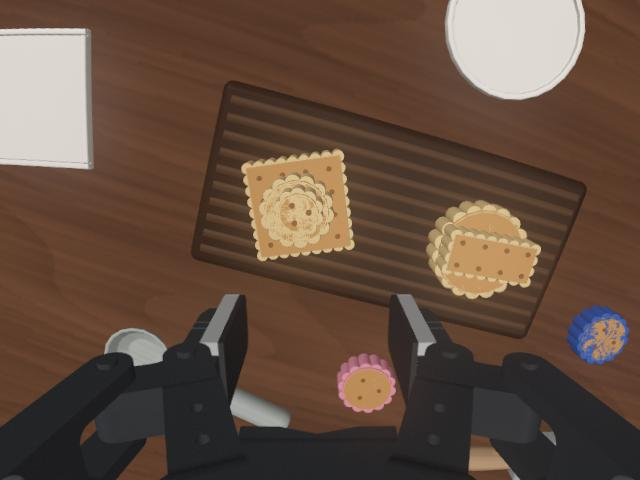

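The wrist view shows the small, medium and square stack at (297,210) and the oblong at (490,258). It agrees with the top camera to about 1 mm. I'll pick up the small round.

```bash
python3 -m creep '[[0.55,0.4,-0.2,0.6,0],[0.55,0.42,-0.2,0.6,0],[0.5,0,0,0.8,0],[0.5,0,0,0.8,0],[0.5,0,0,0.6,0],[0.5,0,0,0.18,0],[0.5,0,0,0,0]]';  python3 -m creep '[[0.2,0,0,0,0],[0.2,0,0,0,0],[0.2,0,0,0,0],[0.2,0,0,0,0],[0.2,0,0,0,0],[0.2,0,0,0,0]]'; python3 go.py 470.3 108 74 18.4
```

```text
t: 4.0
eef_pos: [470.1, 108.4, 73.8]
tcp_rot: [-180.0, 0.0, 18.3]
wrist_force: [0.7, 0.2, 1.2]
gripper_width: 0.502
grip_force: 0.0
t: 4.6
eef_pos: [470.8, 108.7, 75.1]
tcp_rot: [180.0, -0.1, 18.4]
wrist_force: [-0.5, -1.5, 5.3]
gripper_width: 0.29
grip_force: 58.7
n 1 total [-0.03  0.02  0.04] each [-0.027  0.021  0.045] spin total -0.0001 each -0.0001
```

```bash
python3 -m creep '[[0.2,0,0,-0.2,0],[0.2,0,0,-0.3,0],[0.2,0,0,-0.5,0],[0.2,0,0,-1,0],[0.2,0,0,-1,0],[0.2,0,0,0,0]]'; python3 wm.py 62,46; python3 go.py 631.8 192.7 110 18.4
```

```text
t: 5.2
eef_pos: [471.6, 109.0, 153.0]
tcp_rot: [179.9, -0.3, 18.4]
wrist_force: [-0.8, 0.5, -0.7]
gripper_width: 0.293
grip_force: 59.0
46.0 c [477.3 -12.5] [27.2 56.5] ang -81.7 circ [477.3 -12.1] z 47.2 px [464 275] [557 325]
46.0 c [470.5 110.8] [36.2 41.2] ang -64.8 circ [467.6 109.1] z 47.0 px [276 218] [348 281]
n 8 total [ 7.16 -1.15  1.67] each [ 0.894 -0.144  0.209] spin total -0.0 each -0.0
```

View pics/wm.png

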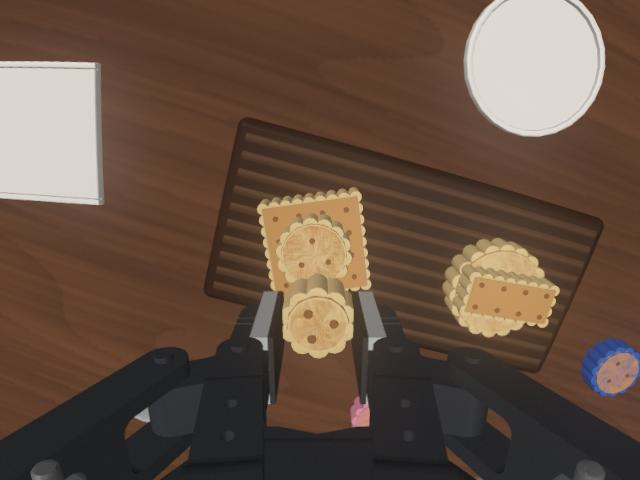

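Small round is held level at (318,320). I'll measure its offset in the tool.

```bash
cat > held.py <<'E'
from h import *
c=cam('wrist');s=c['s'];T=np.array(c['T_tool_cam']);d=c['z_map'];K=np.array(c['intrinsics'])
uv=np.stack(np.meshgrid(np.arange(640),np.arange(480)),-1).astype(float).reshape(-1,1,2)
n=cv2.undistortPoints(uv,K,np.array([c['k1'],0,0,0.])).reshape(480,640,2)
P=np.concatenate([n,np.ones((480,640,1))],-1)*d[...,None]
P=P@T[:3,:3].T+T[:3,3]
f=c['frame'].astype(int); q=P[(d>0)&(P[...,2]<45)&(P[...,2]>-15)&(f[...,2]-f[...,0]>55)]
zt=np.percentile(q[:,2],8); t=q[q[:,2]<zt+5]
A=np.c_[t[:,:2],np.ones(len(t))];k=np.linalg.lstsq(A,t[:,2],rcond=None)[0]
print(len(q),'top z(tool)',np.median(t[:,2]).round(1),'slopes',k[:2].round(3),'x',t[:,0].min().round(1),t[:,0].max().round(1),'y',t[:,1].min().round(1),t[:,1].max().round(1))
r=cv2.minAreaRect(t[:,:2].astype(np.float32));print('center',np.round(r[0],1),np.round(r[1],1),'lowest',q[:,2].max().round(1))
E
python3 held.py
```

```text
4783 top z(tool) 12.4 slopes [0.031 0.   ] x -13.9 14.0 y -11.6 13.4
center [0.1 0.9] [27.9 24.9] lowest 28.5
```

```bash
python3 -m creep '[[0.2,0.5,-0.14,0.1,0],[0.2,0.9,-0.14,0.2,0],[0.2,0.9,-0.14,0.3,0],[0.2,0.9,-0.14,0.3,0],[0.2,0.9,-0.14,0.3,0],[0.2,0.9,-0.15,0.3,0],[0.2,0.9,-0.15,0.2,0],[0.2,0.8,-0.15,0,0],[0.2,0.45,-0.15,0,0],[0.2,0,0,0,0]]';python3 wm.py 6 w; python3 go.py 631.8 192.7 33.2 18.4
```

```text
t: 6.3
eef_pos: [630.2, 197.1, 104.5]
tcp_rot: [-180.0, 0.1, 18.4]
wrist_force: [-0.7, -0.6, -0.8]
gripper_width: 0.287
grip_force: 59.0
6.0 c [504.8 328.5] [43.2 90.5] ang -39.5 circ [492.9 314. ] z 5.4 px [ 20 351] [122 418]
6.0 c [624.4  11.8] [91.9 74.8] ang 76.1 circ [617.4  13.8] z 5.3 px [522 292] [639 414]
6.0 c [636.4 193.5] [46.9 54.4] ang -83.3 circ [632.5 192.7] z 5.3 px [275 201] [375 290]
n 3 total [0.04 0.18 2.86] each [0.014 0.059 0.954] spin total 0.0 each 0.0
```

```bash
python3 -m creep '[[0.2,0.04,0.18,0.8,0],[0.2,0,0,0.8,0],[0.2,0,0,0.6,0],[0.2,0,0,0.4,0],[0.2,0,0,0.26,0],[0.2,0,0,0,0],[0.2,0,0,0,0]]'; python3 -m creep '[[0.4,0,0,0,0],[0.5,0,0,0,0],[0.5,0,0,0,0],[0.6,0,0,0,0],[0.6,0,0,0,0],[0.6,0,0,-0.8,0],[0.6,0,0,-1,0],[0.6,0,0,-0.7,0],[0.6,0,0,0,0]]'; python3 wm.py 20; python3 go.py 467.2 108.4 110 18.4
```

```text
t: 7.05
eef_pos: [632.2, 192.2, 35.5]
tcp_rot: [180.0, -0.0, 18.4]
wrist_force: [0.3, 0.1, -1.1]
gripper_width: 0.294
grip_force: 59.0
t: 7.95
eef_pos: [633.0, 192.3, 100.1]
tcp_rot: [180.0, -0.2, 18.4]
wrist_force: [0.5, 0.4, 0.4]
gripper_width: 0.606
grip_force: 0.0
n 8 total [-7.33  1.1  -0.48] each [-0.916  0.137 -0.06 ] spin total -0.0 each -0.0
```

View pics/wm.png

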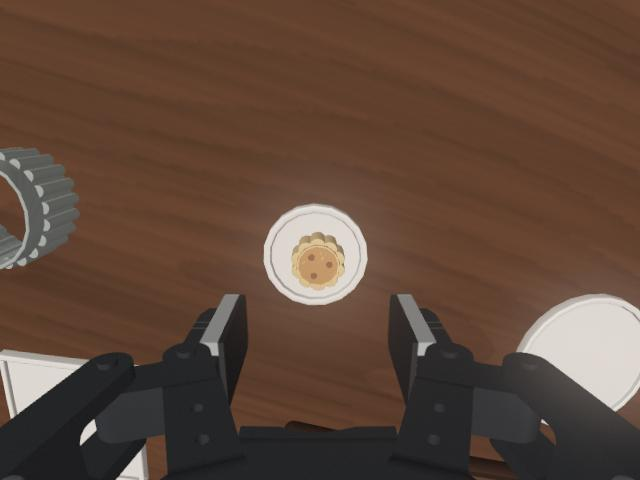

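The small round is in its dish at (318,265). Next is the medium.

```bash
python3 -m creep '[[0.7,-0.5,0.13,0,0],[0.7,-0.9,0.14,0,0],[0.7,-0.9,0.14,0,0],[0.7,-0.9,0.14,0,0],[0.7,-0.9,0.14,0,0],[0.7,-0.9,0.14,0,0],[0.7,-0.9,0.14,0,0],[0.7,-0.9,0.13,0,0],[0.7,-0.53,0,0,0],[0.7,0,0,0,0]]'; python3 go.py 467.2 108.4 56 18.4
```

```text
t: 9.0
eef_pos: [465.6, 108.0, 96.9]
tcp_rot: [-180.0, 0.0, 18.4]
wrist_force: [0.7, 0.6, -0.5]
gripper_width: 0.698
grip_force: 0.0
n 2 total [0.07 0.01 1.64] each [0.034 0.003 0.818] spin total -0.0001 each -0.0001
```

```bash
python3 -m creep '[[0.7,0.07,0,0.6,0],[0.7,0,0,0.6,0],[0.7,0,0,0.34,0],[0.7,0,0,0.1,0],[0.3,0,0,0,0],[0.3,0,0,0,0],[0.3,0,0,0,0],[0.3,0,0,0,0],[0.3,0,0,0,0]]'; python3 -m creep '[[0.3,0,0,-0.2,0],[0.3,0,0,-0.4,0],[0.3,0,0,-0.8,0],[0.3,0,0,-1,0],[0.3,0,0,0,0]]'; python3 held.py;python3 go.py 441.8 -291 110 18.4
```

```text
t: 9.9
eef_pos: [468.8, 108.8, 56.9]
tcp_rot: [180.0, -0.1, 18.4]
wrist_force: [-0.5, 0.1, 5.6]
gripper_width: 0.479
grip_force: 61.1
t: 10.4
eef_pos: [469.7, 108.9, 119.9]
tcp_rot: [179.9, -0.3, 18.4]
wrist_force: [0.4, -0.1, -0.4]
gripper_width: 0.487
grip_force: 60.6
11593 top z(tool) 10.0 slopes [ 0.016 -0.   ] x -22.9 21.3 y -19.7 21.7
center [-0.8  1. ] [44.1 41.4] lowest 25.8
n 15 total [-6.08 14.83  0.32] each [-0.405  0.989  0.022] spin total -0.0001 each -0.0
```

```bash
python3 -m creep '[[0.3,-0.2,0.5,0,0],[0.3,-0.4,0.97,0,0],[0.3,-0.4,0.97,0,0],[0.3,-0.4,0.97,0,0],[0.3,-0.4,0.97,0,0],[0.3,-0.4,0.97,0,0],[0.3,-0.4,0.97,0,0],[0.3,-0.4,0.97,0,0],[0.3,-0.4,0.97,0,0],[0.3,-0.4,0.97,0,0]]' | tail -1;python3 -m creep '[[0.3,-0.4,0.97,0.1,0],[0.3,-0.4,0.97,0.1,0],[0.3,-0.4,0.97,0.1,0],[0.3,-0.4,0.97,0.1,0],[0.3,-0.4,0.97,0.1,0],[0.3,-0.2,0.6,0,0],[0.3,0,0,0,0],[0.3,0,0,0,0]]'; python3 wm.py 6 w; python3 go.py 441.8 -291 31 18.4
```

```text
grip_force: 60.6
t: 12.25
eef_pos: [441.3, -286.5, 103.4]
tcp_rot: [-179.9, 0.0, 18.3]
wrist_force: [-0.1, 0.6, -1.0]
gripper_width: 0.481
grip_force: 60.7
6.0 c [ 450.8 -290.1] [53.4 71.2] ang -79.1 circ [ 442.2 -291.9] z 5.4 px [260 189] [391 292]
n 3 total [-0.05  0.19  2.9 ] each [-0.017  0.063  0.968] spin total -0.0 each -0.0
```

```bash
python3 -m creep '[[0.3,0,0.19,0.8,0],[0.3,0,0,0.8,0],[0.3,0,0,0.6,0],[0.3,0,0,0.4,0],[0.3,0,0,0.3,0],[0.3,0,0,0,0],[0.3,0,0,0,0],[0.3,0,0,0,0]]'; python3 -m creep '[[0.6,0,0,0,0],[0.7,0,0,0,0],[0.7,0,0,0,0],[0.7,0,0,-0.3,0],[0.7,0,0,-0.8,0],[0.7,0,0,-1,0],[0.7,0,0,-0.9,0],[0.7,0,0,0,0]]'; python3 wm.py 20; python3 go.py 477.4 -12.1 110 97.7
```

```text
t: 13.1
eef_pos: [443.4, -291.3, 31.7]
tcp_rot: [180.0, -0.0, 18.4]
wrist_force: [0.6, 0.8, 0.6]
gripper_width: 0.479
grip_force: 69.5
t: 13.9
eef_pos: [444.3, -292.2, 109.8]
tcp_rot: [179.8, -0.1, 18.4]
wrist_force: [0.5, -0.5, -0.6]
gripper_width: 0.702
grip_force: 0.0
20.0 c [ 442.6 -291.9] [34.1 35.1] ang -6.6 circ [ 442.3 -292.4] z 21.2 px [281 229] [347 292]
n 11 total [  4.81 -10.19  -0.09] each [ 0.437 -0.927 -0.009] spin total -0.2203 each -0.02
```

View pics/wm.png

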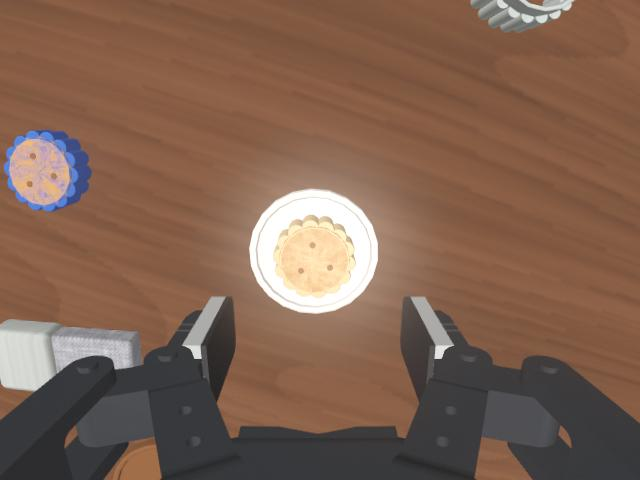

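The medium round is down, at (442.5,-292), within 1 mm of the dish centre. I'll turn and go to the oblong.

```bash
python3 -m creep '[[0.6,0,0,0,-0.022],[0.6,0,0,0,-0.022],[0.6,0,0,0,-0.022],[0.6,0,0,0,-0.022],[0.6,0,0,0,-0.022],[0.6,0,0,0,-0.022],[0.6,0,0,0,-0.022],[0.6,0,0,0,-0.022],[0.6,0,0,0,-0.022],[0.6,0,0,0,-0.022]]';  python3 go.py 477.4 -12.1 110 97.7
```

```text
t: 14.95
eef_pos: [442.9, -291.1, 105.6]
tcp_rot: [-180.0, -0.1, 97.9]
wrist_force: [-0.2, -0.7, 0.5]
gripper_width: 0.601
grip_force: 0.0
n 11 total [10.86  2.9  -0.17] each [ 0.988  0.264 -0.015] spin total 0.0006 each 0.0001
```

```bash
python3 -m creep '[[0.55,0.5,0.13,0,0],[0.55,0.97,0.26,0,0],[0.55,0.97,0.26,0,0],[0.55,0.97,0.26,0,0],[0.55,0.97,0.26,0,0],[0.55,0.97,0.26,0,0],[0.55,0.97,0.26,0,0],[0.55,0.97,0.26,0,0],[0.55,0.97,0.26,0,0],[0.55,0.97,0.26,0,0]]';  python3 -m creep '[[0.55,0.97,0.26,0,0],[0.55,0.67,0.17,0,0],[0.55,0,0,0,0],[0.55,0,0,0,0]]';python3 wm.py 46,30; python3 go.py 477.4 -12.1 58 97.8
```

```text
t: 15.95
eef_pos: [473.5, -52.7, 105.9]
tcp_rot: [-180.0, -0.0, 97.3]
wrist_force: [0.2, -0.6, 0.0]
gripper_width: 0.553
grip_force: 0.0
t: 16.35
eef_pos: [478.8, -11.9, 106.0]
tcp_rot: [-180.0, -0.0, 97.5]
wrist_force: [0.7, 0.0, 0.5]
gripper_width: 0.552
grip_force: 0.0
46.0 c [478.5 -11.4] [25.3 57.7] ang -82.3 circ [477.6 -11.6] z 47.1 px [289 212] [345 330]
30.0 c [499.2  -8.8] [15.3 48.3] ang -81.6 circ [494.3  -9.5] z 30.9 px [344 215] [375 308]
30.0 c [455.2 -12.5] [14.9 49.9] ang -82.9 circ [458.9 -12. ] z 31.0 px [255 209] [285 305]
30.0 c [473.4  98.9] [59.9 36.5] ang 24.6 circ [473.2  99. ] z 31.1 px [260   0] [414  81]
n 2 total [ 0.02 -0.06  1.92] each [ 0.01  -0.029  0.962] spin total -0.0009 each -0.0004
```

```bash
python3 -m creep '[[0.55,0.02,-0.03,0.7,0],[0.55,0,0,0.6,0],[0.55,0,0,0.4,0],[0.55,0,0,0.2,0],[0.2,0,0,0,0],[0.2,0,0,0,0],[0.2,0,0,0,0],[0.2,0,0,0,0],[0.2,0,0,0,0]]'; python3 -m creep '[[0.2,0,0,-0.2,0],[0.2,0,0,-0.4,0],[0.2,0,0,-0.8,0],[0.2,0,0,-1,0],[0.2,0,0,-0.2,0],[0.2,0,0,0,0]]'; python3 held.py;python3 go.py 477.4 -12 120 20.7
```

```text
t: 17.3
eef_pos: [478.6, -12.0, 59.2]
tcp_rot: [180.0, 0.0, 97.6]
wrist_force: [-0.7, -0.2, 3.7]
gripper_width: 0.307
grip_force: 59.4
t: 17.9
eef_pos: [478.9, -12.0, 125.0]
tcp_rot: [179.9, 0.0, 97.6]
wrist_force: [-0.3, 0.4, -1.5]
gripper_width: 0.308
grip_force: 59.0
11996 top z(tool) 12.2 slopes [0.005 0.002] x -28.8 30.1 y -13.9 14.1
center [0.6 0.1] [58.9 28. ] lowest 28.9
n 10 total [ 0.01 -0.04  0.16] each [ 0.001 -0.004  0.016] spin total 0.2136 each 0.0214
```

```bash
python3 -m creep '[[0.2,0,0,0,0.0214],[0.2,0,0,0,0.0214],[0.2,0,0,0,0.0214],[0.2,0,0,0,0.0214],[0.2,0,0,0,0.0214],[0.2,0,0,0,0.0214],[0.2,0,0,0,0.0214],[0.2,0,0,0,0.0214],[0.2,0,0,0,0.0214],[0.2,0,0,0,0.0214]]'; python3 go.py 629.4 -219.5 105 20.7
```

```text
t: 18.95
eef_pos: [477.9, -11.9, 122.8]
tcp_rot: [-179.9, 0.1, 20.2]
wrist_force: [-0.9, 0.2, -0.5]
gripper_width: 0.299
grip_force: 59.0
n 10 total [2.82 9.89 0.7 ] each [0.282 0.989 0.07 ] spin total -0.0013 each -0.0001
```

```bash
python3 -m creep '[[0.2,0.15,0.5,0,0],[0.2,0.27,0.95,0,0],[0.2,0.27,0.95,0,0],[0.2,0.27,0.95,0.1,0],[0.2,0.27,0.95,0.1,0],[0.2,0.27,0.95,0.1,0],[0.2,0.27,0.95,0.1,0],[0.2,0.27,0.95,0.1,0],[0.2,0.27,0.95,0.1,0],[0.2,0.27,0.95,0.1,0]]'; python3 -m creep '[[0.2,0.2,0.6,0,0],[0.2,0.1,0.24,0,0],[0.2,0,0,0,0],[0.2,0,0,0,0]]';python3 wm.py 6 w; python3 held.py; python3 go.py 629.4 -219.5 33.2 20.7
```

```text
t: 19.95
eef_pos: [618.6, -202.8, 105.0]
tcp_rot: [-179.9, 0.1, 20.8]
wrist_force: [-0.4, -0.6, 0.2]
gripper_width: 0.305
grip_force: 59.1
t: 20.35
eef_pos: [632.2, -217.9, 105.9]
tcp_rot: [-180.0, 0.0, 20.6]
wrist_force: [-0.5, 0.8, -0.7]
gripper_width: 0.306
grip_force: 59.1
6.0 c [ 640.2 -216.6] [64.5 56. ] ang 20.4 circ [ 640.7 -216.3] z 5.6 px [266 177] [372 291]
11515 top z(tool) 12.1 slopes [ 0.003 -0.005] x -28.2 30.8 y -24.2 25.8
center [1.4 0.7] [58.8 50. ] lowest 28.0
n 3 total [-0.13  0.03  2.93] each [-0.044  0.009  0.975] spin total -0.0003 each -0.0001
```

View pics/wm.png

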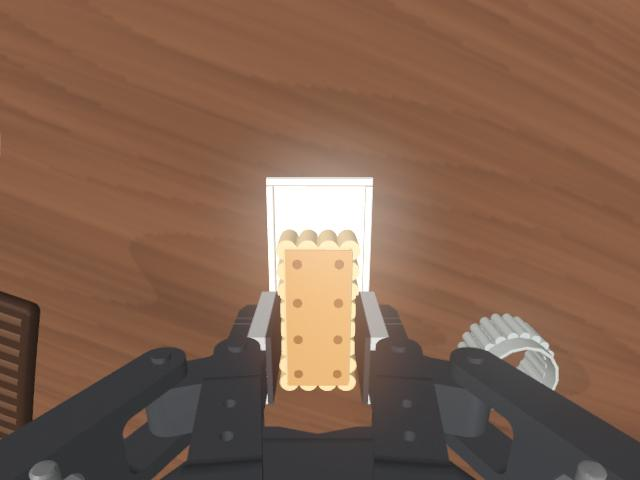

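The biscuit at (318,320) lines up with the dish at (320,235). I'll lower it.

```bash
python3 -m creep '[[0.2,-0.12,0.03,0.8,0],[0.2,0,0,0.8,0],[0.2,0,0,0.6,0],[0.2,0,0,0.4,0],[0.2,0,0,0.3,0],[0.2,0,0,0,0],[0.2,0,0,0,0],[0.2,0,0,0,0]]'; python3 -m creep '[[0.4,0,0,0,0],[0.5,0,0,0,0],[0.55,0,0,0,0],[0.55,0,0,-0.3,0],[0.6,0,0,-0.8,0],[0.7,0,0,-1,0],[0.8,0,0,-0.9,0],[0.9,0,0,0,0]]'; python3 wm.py 20; python3 go.py 476 -12 90 20.7
```

```text
t: 21.25
eef_pos: [630.2, -220.0, 34.1]
tcp_rot: [180.0, -0.0, 20.5]
wrist_force: [0.6, 0.0, 0.1]
gripper_width: 0.306
grip_force: 59.1
t: 22.05
eef_pos: [631.3, -220.6, 113.0]
tcp_rot: [179.8, -0.2, 20.5]
wrist_force: [0.3, 0.1, -0.1]
gripper_width: 0.894
grip_force: 0.0
20.0 c [ 631.3 -220.6] [53.2 22.4] ang 20.2 circ [ 631.6 -220.7] z 21.3 px [294 207] [337 301]
n 10 total [-2.87 -9.98  0.81] each [-0.287 -0.998  0.081] spin total -0.0004 each -0.0
```

View pics/wm.png

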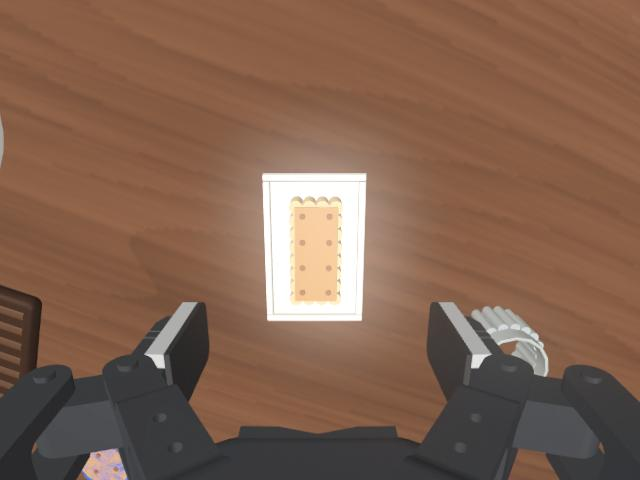

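The oblong is flat in its dish. Now the large round.

```bash
python3 -m creep '[[0.95,-0.15,-0.5,0,0],[0.95,-0.28,-0.97,0,0],[0.95,-0.28,-0.97,0,0],[0.95,-0.28,-0.97,0,0],[0.95,-0.28,-0.97,0.1,0],[0.95,-0.28,-0.97,0.1,0],[0.95,-0.28,-0.97,0.1,0],[0.95,-0.28,-0.97,0.1,0],[0.95,-0.28,-0.97,0.1,0],[0.95,-0.28,-0.97,0.1,0]]'; python3 -m creep '[[0.95,-0.2,-0.7,0,0],[0.95,0,0,0,0],[0.95,0,0,0,0]]';python3 wm.py 30; python3 go.py 476.3 -12 35 20.5
```

```text
t: 23.1
eef_pos: [484.7, -26.0, 92.8]
tcp_rot: [-179.9, 0.1, 20.5]
wrist_force: [0.7, 0.6, 0.3]
gripper_width: 0.951
grip_force: 0.0
t: 23.4
eef_pos: [475.6, -12.5, 93.8]
tcp_rot: [180.0, -0.0, 20.6]
wrist_force: [1.0, -0.6, 0.0]
gripper_width: 0.952
grip_force: 0.0
30.0 c [476.2 -11.3] [63.4 62.4] ang 33.1 circ [476.1 -11.4] z 31.0 px [246 204] [381 332]
30.0 c [467.6 108.2] [62. 63.] ang -63.9 circ [467.  107.9] z 31.1 px [  0 127] [139 268]
n 3 total [ 0.03 -0.03  2.35] each [ 0.009 -0.009  0.784] spin total 0.0001 each 0.0
```

```bash
python3 -m creep '[[0.95,0.02,-0.03,0.8,0],[0.95,0,0,0.7,0],[0.95,0,0,0.5,0],[0.95,0,0,0.33,0],[0.95,0,0,0,0],[0.5,0,0,0,0],[0.5,0,0,0,0],[0.5,0,0,0,0],[0.5,0,0,0,0],[0.5,0,0,0,0]]'; python3 -m creep '[[0.5,0,0,-0.2,0],[0.5,0,0,-0.4,0],[0.5,0,0,-0.8,0],[0.5,0,0,-1,0],[0.5,0,0,-0.2,0],[0.5,0,0,0,0]]'; python3 held.py;python3 go.py 617 13.4 95 20.5
```

```text
t: 24.45
eef_pos: [476.6, -11.9, 36.7]
tcp_rot: [180.0, -0.1, 20.5]
wrist_force: [-1.8, -0.4, 6.8]
gripper_width: 0.721
grip_force: 63.7
t: 25.05
eef_pos: [476.5, -11.9, 101.9]
tcp_rot: [179.9, -0.1, 20.5]
wrist_force: [-0.3, 1.0, -1.3]
gripper_width: 0.721
grip_force: 65.2
25268 top z(tool) 5.7 slopes [ 0.008 -0.002] x -31.7 31.8 y -29.9 31.9
center [0.1 1. ] [63.5 61.8] lowest 23.7
n 6 total [5.64 1.03 0.24] each [0.939 0.172 0.039] spin total 0.0001 each 0.0
```

```bash
python3 -m creep '[[0.5,0.5,0.1,0,0],[0.5,0.9,0.16,0,0],[0.5,0.9,0.16,0,0],[0.5,0.9,0.16,0.1,0],[0.5,0.9,0.17,0.1,0],[0.5,0.9,0.17,0,0],[0.5,0.64,0.11,0,0],[0.5,0,0,0,0],[0.5,0,0,0,0]]';python3 wm.py 6 w; python3 go.py 617 13.4 28.4 20.5
```

```text
t: 26.0
eef_pos: [616.7, 13.7, 94.3]
tcp_rot: [-179.9, 0.1, 20.6]
wrist_force: [0.2, 1.2, -0.1]
gripper_width: 0.717
grip_force: 65.2
6.0 c [635.6  17.1] [54.5 86.7] ang -72.7 circ [620.3  12.3] z 5.2 px [238 169] [404 277]
6.0 c [635.8 179.8] [53.9 29.1] ang 12.4 circ [633.5 190.3] z 5.6 px [ 0 57] [ 45 164]
n 3 total [0.02 0.02 2.65] each [0.007 0.006 0.883] spin total 0.0001 each 0.0
```

```bash
python3 -m creep '[[0.5,0,0,0.8,0],[0.5,0,0,0.7,0],[0.5,0,0,0.5,0],[0.5,0,0,0.35,0],[0.5,0,0,0.28,0],[0.5,0,0,0,0],[0.5,0,0,0,0],[0.5,0,0,0,0]]'; python3 -m creep '[[0.8,0,0,0,0],[0.9,0,0,0,0],[0.95,0,0,0,0],[0.95,0,0,0,0],[0.95,0,0,-0.3,0],[0.95,0,0,-0.8,0],[0.95,0,0,-1,0],[0.95,0,0,-0.9,0],[0.95,0,0,0,0]]'; python3 wm.py 22; python3 go.py 467.3 108.3 90 26.2
```

```text
t: 26.85
eef_pos: [617.3, 13.5, 30.3]
tcp_rot: [180.0, -0.0, 20.5]
wrist_force: [0.0, 0.1, -0.5]
gripper_width: 0.719
grip_force: 65.2
t: 27.75
eef_pos: [618.4, 13.4, 108.8]
tcp_rot: [179.9, -0.3, 20.5]
wrist_force: [-0.0, 0.1, 0.1]
gripper_width: 0.95
grip_force: 0.0
22.0 c [615.1  13.8] [57.4 57.8] ang -67.3 circ [615.5  13.5] z 23.2 px [257 211] [368 315]
n 6 total [-4.31 -5.66  0.65] each [-0.718 -0.944  0.109] spin total -0.0157 each -0.0026
```

View pics/wm.png

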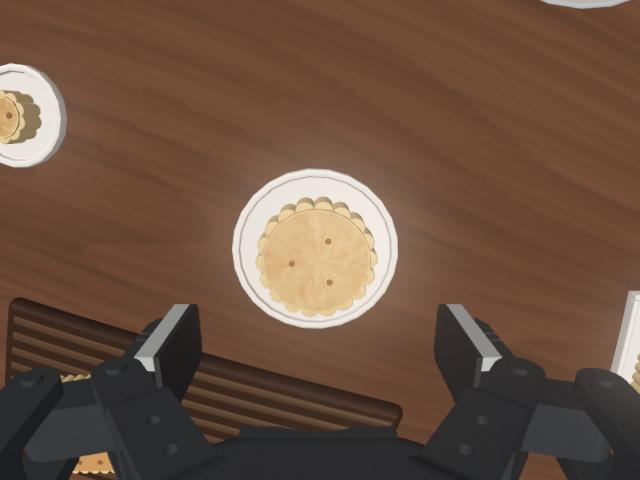

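The large round is in, within 2 mm. The square is last.

```bash
python3 -m creep '[[0.95,-0.4,-0.5,0,0],[0.95,-0.7,-0.92,0,0],[0.95,-0.7,-0.92,0.1,0],[0.95,-0.7,-0.92,0.1,0],[0.95,-0.7,-0.92,0.1,0],[0.95,-0.7,-0.92,0.1,0],[0.95,-0.41,-0.56,0,0],[0.95,0,0,0,-0.0157],[0.95,0,0,0,0],[0.95,0,0,0,0]]';python3 wm.py 30; python3 go.py 467.3 108.3 35 26
```

```text
t: 28.8
eef_pos: [466.8, 108.1, 94.8]
tcp_rot: [-180.0, -0.0, 26.0]
wrist_force: [0.2, -0.1, -0.1]
gripper_width: 0.952
grip_force: 0.0
30.0 c [467.4 108.2] [62.1 61.2] ang 26.2 circ [467.4 108.1] z 31.2 px [248 207] [380 330]
n 3 total [ 0.02 -0.    2.39] each [ 0.008 -0.     0.797] spin total 0.0001 each 0.0
```

```bash
python3 -m creep '[[0.95,0.02,0,0.8,0],[0.95,0,0,0.7,0],[0.95,0,0,0.5,0],[0.95,0,0,0.37,0],[0.95,0,0,0,0],[0.5,0,0,0,0],[0.5,0,0,0,0],[0.5,0,0,0,0],[0.5,0,0,0,0],[0.5,0,0,0,0]]'; python3 -m creep '[[0.5,0,0,-0.2,0],[0.5,0,0,-0.4,0],[0.5,0,0,-0.8,0],[0.5,0,0,-1,0],[0.5,0,0,-0.2,0.017],[0.5,0,0,0,0.017],[0.5,0,0,0,0],[0.5,0,0,0,0]]'; python3 held.py;python3 go.py 476.4 304.7 95 13.8
```

```text
t: 29.85
eef_pos: [467.5, 108.5, 36.6]
tcp_rot: [180.0, -0.1, 26.2]
wrist_force: [-1.1, -0.6, 6.2]
gripper_width: 0.705
grip_force: 65.3
t: 30.65
eef_pos: [467.0, 108.5, 101.1]
tcp_rot: [-180.0, -0.0, 14.1]
wrist_force: [0.4, 0.5, -0.8]
gripper_width: 0.701
grip_force: 64.8
31297 top z(tool) 5.5 slopes [0.006 0.001] x -31.6 31.7 y -30.2 32.0
center [0.1 1. ] [62.2 63.1] lowest 24.3
n 8 total [ 2.28 -7.52  0.23] each [ 0.286 -0.94   0.029] spin total 0.0009 each 0.0001
```

```bash
python3 -m creep '[[0.5,0.15,-0.5,0,0],[0.5,0.28,-0.92,0,0],[0.5,0.28,-0.92,0.1,0],[0.5,0.28,-0.92,0.1,0],[0.5,0.28,-0.92,0,0],[0.5,0.28,-0.92,0,0],[0.5,0.28,-0.92,0,0],[0.5,0.28,-0.92,0,0],[0.5,0.17,-0.58,0,0],[0.5,0,0,0,0]]';python3 -m creep '[[0.5,0,0,0,0]]' | head -2; python3 wm.py 6 w; python3 go.py 476.4 304.7 28.4 13.8
```

```text
t: 31.7
eef_pos: [476.6, 306.4, 95.3]
tcp_rot: [-180.0, 0.0, 14.1]
wrist_force: [-0.2, -0.3, -0.6]
gripper_width: 0.705
grip_force: 64.8
t: 31.8
eef_pos: [476.7, 304.6, 95.3]
6.0 c [505.1 309.7] [32.6 85.8] ang -75.9 circ [506.3 310.1] z 5.2 px [235 171] [405 233]
6.0 c [619.2 196.9] [50.9 27.6] ang 70.8 circ [622.3 195.9] z 5.5 px [566   0] [639  70]
n 3 total [-0.01 -0.02  2.68] each [-0.003 -0.007  0.894] spin total 0.0005 each 0.0002
```

View pics/wm.png

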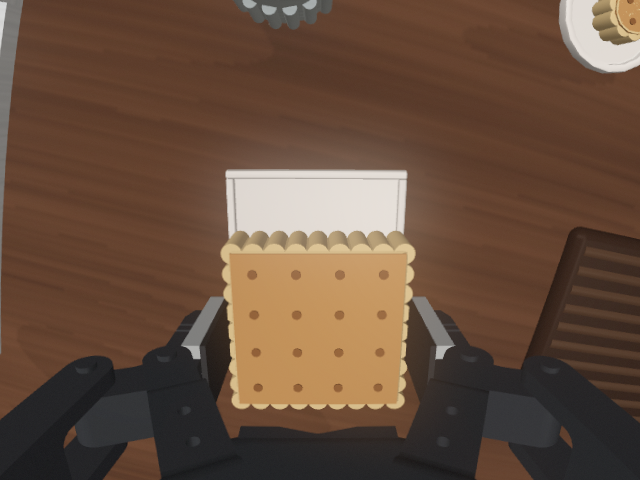

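The square at (318,325) lines up with the dish edge at (317,172). I'll lower and release it.

```bash
python3 -m creep '[[0.5,0,0,0.8,0],[0.5,0,0,0.7,0],[0.5,0,0,0.5,0],[0.5,0,0,0.4,0],[0.5,0,0,0.28,0],[0.5,0,0,0,0],[0.5,0,0,0,0],[0.5,0,0,0,0]]'; python3 -m creep '[[0.8,0,0,0,0],[0.9,0,0,0,0],[0.95,0,0,0,0],[0.95,0,0,0,0],[0.95,0,0,-0.3,0],[0.95,0,0,-0.8,0],[0.95,0,0,-1,0],[0.95,0,0,-1,0],[0.95,0,0,-1,0],[0.95,0,0,-1,0]]'; python3 -m creep '[[0.95,-0.5,-0.5,0,0],[0.95,-1,-1,0,0],[0.95,-1,-1,0,0],[0.95,-1,-1,0,0],[0.95,-0.5,-0.5,0,0],[0.95,0,0,0,0],[0.95,0,0,0,0],[0.95,0,0,0,0]]'
python3 - <<'E'
from h import *
c=cam('top');f=c['frame'].astype(int);cv2.imwrite('pics/end.png',c['frame'])
m=((f[...,2]-f[...,0]>110)*255).astype('uint8')
for n,d,z,r in [('sq',(476.4,304.7),22,42),('lg',(617,13.4),22,42),('md',(441.8,-291.2),20,30),('ob',(629.4,-219.5),20,38),('sm',(631.8,192.7),20,24)]:
    p=[(u,v) for v,u in zip(*np.nonzero(m))]
    w=np.array([world(c,u,v,z=z) for u,v in p]);k=np.hypot(*(w[:,:2]-d).T)<r+6
    q=w[k][:,:2].astype(np.float32);rr=cv2.minAreaRect(q)
    zz=np.median([world(c,*x)[2] for x in np.array(p)[k]])
    print(n,k.sum(),np.round(np.array(rr[0])-d,1),np.round(rr[1],1),'top z',zz.round(1))
E
```

```text
t: 32.65
eef_pos: [477.1, 304.7, 28.9]
tcp_rot: [-180.0, -0.0, 14.0]
wrist_force: [0.1, 0.1, -0.6]
gripper_width: 0.709
grip_force: 67.8
t: 33.65
eef_pos: [476.8, 304.6, 157.8]
tcp_rot: [-180.0, -0.0, 14.0]
wrist_force: [0.7, -0.1, -1.0]
gripper_width: 0.944
grip_force: 0.0
t: 34.45
eef_pos: [356.2, 377.2, 156.0]
tcp_rot: [180.0, 0.0, 13.9]
wrist_force: [-0.2, -0.1, -0.4]
gripper_width: 0.951
grip_force: 0.0
sq 1219 [-0.8 -2.3] [60.1 60.5] top z 21.6
lg 909 [-2.3 -0.3] [59.1 59.2] top z 21.4
md 454 [-0.1  1.4] [40.7 39.7] top z 19.5
ob 465 [0.6 0.7] [56.3 27.2] top z 19.6
sm 150 [-1.2 -3. ] [21.6 24.4] top z 19.4
```

View pics/end.png

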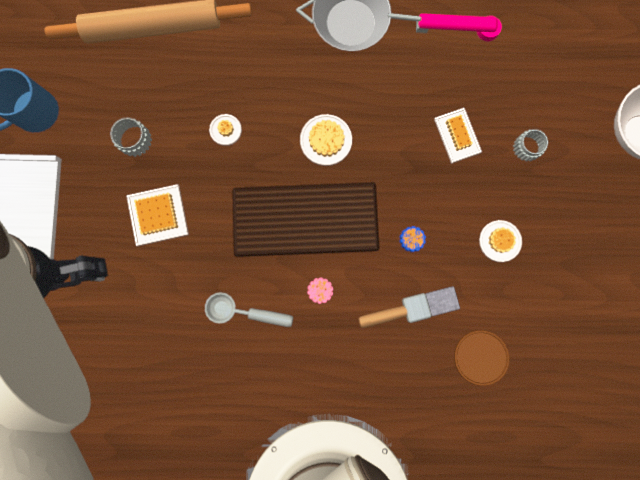

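All five lie flat in their dishes, within about 3 mm of centre, and the arm is clear.

```bash
python3 -c "
from station import *
print(finish_job())"
```

```text
the job is handed in; nothing more can be done
None
```

All five biscuits lie flat and the right way up in their matching dishes, within about 3 mm of centre by the top camera; I handed the job in at about 34.5 s, and `finish_job()` returned no verdict.

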